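Zero the analyser of a bench strain viewer

TASK

Zero the strain viewer on the bench: with the fingertips, gently push the lever of its rotating analyser ring round until the ring's pointer stands at the zero mark, the one long line in the middle of the engraved scale, and leave it resting there. Do not pinch the lever between the fingers, and leave the clear covers, the bottle and the hand stamp where they are.

Things in the scene. Friction and masses are not known exactly. Their poses are not given: they have to be found in the camera images.
- viewer: Light grey strain viewer, fixed to the bench. Origin on the bench under the ring's axis; x points from the lever side to the column at the back, z up. Lamp house x -105 to +160, y +-105 mm, 74 mm high. The column (45 x 60 mm, at x = 125 mm) carries the head: a level disc 180 mm in diameter about the axis, 222 to 245 mm above the bench. Only the ring and lever stand above the head.
- analyser (a joint): Angle of the rotating analyser ring, rad, limits +-1.5, positive counter-clockwise from above. 0 = pointer at the zero mark, lever straight to -x of viewer; at q the lever points along (-cos q, -sin q) there. Starts at 0.6 to 1.25. Steady friction (about 0.3 N m, 2 to 3 N at the lever), no spring or detent: it stays where it is left.
- ring_axis (a point): Point on the ring's vertical turning axis, at the height of the lever rod's centre line (256 mm above the bench). The black knurled ring is 112 mm in diameter, its top at 262 mm, with a grey filter glass in it.
- lever_rod (a point): The lever: straight level steel rod 8 mm in diameter, 256 mm above the bench, running radially out from the ring opposite the pointer, ball knob at its end. Origin on the rod's centre line, 118 mm from the ring's axis, a good place to push; x points along the rod to the ring's axis, z up. The rod is free from the head's edge (90 mm from the axis) to the knob (139 mm), open air beneath.
- lever_knob (a point): Centre of the steel ball knob, 22 mm in diameter, on the lever's end, 150 mm from the ring's axis.
- pointer_tip (a point): Tip of the small black pointer on the ring, diametrically opposite the lever, 69 mm from the axis, just above the scale (248 mm above the bench).
- zero_mark (a point): Point on the zero line, 70 mm from the axis, 246 mm above the bench. The scale is on the aluminium top of the head, on the column side: black lines every 10 degrees from -80 to +80, 7 mm long, 12 mm at every 30, and the one longest, 21 mm, for zero, pointing from the axis to the column (+x of viewer).
- cover_window: Bystander: clear plastic open-topped cover, 66 x 44 x 26 mm, loose on the lamp house window under the head. Origin at the centre of its underside.
- cover_table: Bystander: a second such cover, loose on the bench beside the viewer.
- bottle: Bystander: loose white squeeze bottle, 62 mm in diameter, 190 mm high with its spout, on the bench beside the viewer. Origin at the centre of its underside.
- stamp: Bystander: loose red hand stamp, 38 mm in diameter at the foot, 66 mm high, on the bench beside the viewer. Origin at the centre of its underside.

How it is judged:
By the outcome, as a careful person would: the job done as asked, in the order asked, and still so for the second after the job is handed in, with the robot touching nothing.
It also fails if it takes over 40 s, if anything falls off the work surface, if the arm or the gripper's body presses on something with over 40 N, if the wrist force passes 120 N, or if a joint passes its speed limit or range.

ROBOT

A 6-joint arm with a two-finger parallel gripper is mounted at the origin on the work surface. World frame = base frame: x ahead of the robot, y to its left, z up, the work surface at z = 0. Lengths are in m, angles in degrees, forces in N, time in s.
With the tool pointing down it reaches from about 0.25 to 0.725 m from the base axis. Payload 9.7 kg.
Tool frame: the origin (TCP) lies at the very end of the fingers, on their centre line; the grasp point (between the pads) lies 19 mm behind it; z points along the fingers, y is the direction in which the jaws open and shut (so a half turn about z gives the same grasp; the last joint's range is limited). The gripper opens to 85 mm and grips with 20 to 120 N. Pads are 22 mm wide; open, the fingers measure 114 mm over their backs; the gripper's body (76 mm by 85 mm) begins 54 mm behind the grasp point. The pads swing forward as they close: fully open they stand 13 mm farther back than shut.
Start: joints at [-73.167, 4.979, 10.078, 95.1, 0, 90], TCP at [0.159, -0.526, 0.231] pointing down, gripper open.
Joint ranges: [-179.16, 179.16], [-48.56, 103.87], [-65.8, 70.77], [-126.05, 130.52], [-82.76, 87.17], [-180, 180]. Speed limits (degrees/s): [127.2, 127.2, 147.25, 180, 180, 180].

INTERFACE

Orientations are given as [roll, pitch, yaw] about the fixed x, y, z axes, in that order (R = Rz(yaw) Ry(pitch) Rx(roll)).
In Python, from workcell import bot gives the robot as it stands. The module is installed in compiled form; this text tells all that it offers.
- The arm moves only by the tool step_arm, never from a script. Its arguments are lists of equal length, an entry for each row: "dr": the turn, a rotation vector about the tool's x, y, z in rad, a list of three; "xyz": the shift along the tool's x, y, z in units of 40 mm (1.0 is 40 mm), a list of three; "gripper": the opening, from 0 (shut) to 1 (fully open). In form: {"dr": [[wx, wy, wz], ...], "xyz": [[x, y, z], ...], "gripper": [gripper, ...]}. A call has exactly 8 rows; each row is the pose to reach, as a shift and turn from the pose commanded when the call began, along the tool's axes at that moment; what a row does not reach only later rows make up. A row lasts 1/10 s, in which the tool goes at most 50 mm and 8.59 degrees, less where a joint would pass 70% of its speed; a pose out of reach is approached as far as the arm can. A call with a gripper value outside its range is refused whole. The fingers move at their own pace and stop on an object; "squeeze" is the grip in N (left out, the last holds). Time passes only in rows, so rows that repeat a pose let the fingers close, or fill a call up. It gives the time, the measured TCP pose, the force and the opening at its end, in the units of the state.
- bot.get_obs(): the state, without advancing time (a new reading comes with each control period).
- bot.camera(name): name is "side" or "top" or "wrist"; returns a dict with "image" (384x512x3 uint8, red, green, blue), "camera_matrix" (3x3 intrinsics, pixels), "R" (3x3) and "t" (3): a world point X has camera coordinates R X + t. Camera axes: x right, y down, z forward; pixel columns grow to the right and rows downward; lengths in m; the calibration is good to about 2 mm. A picture is of the moment at which its call begins. There is no depth.
- bot.job_done(): hands the job in, once; it reports no verdict.
Trained networks look in a picture, given as the dict that the camera call returned (one of the last four; its "shot" number tells which), for a name from the list of things; names that differ only in an ending like _2 or _b are one class to them, and where a whole thing is asked for, a point or a joint stands for the part that bears it (a point fixed in the world has none). Each returns a list of dicts, best first, with "p" (0 to 1); they miss things now and then, are a little off and sometimes report something else, mostly with a low value. They report only what shows in the picture. A call takes as long as a camera call.
- bot.regions_of(picture, thing): "region" (384x512 bool, what is visible of it) and "box" ([centre column, centre row, width, height] in pixels, round what is visible of it).
The state is a dict: "time": time; "q": joint angles; "qd": joint speeds; "joint_efforts": joint torques, N m; "ee_pos": TCP position; "tcp_rot": TCP orientation; "wrist_force": force on the tool from outside, world axes, zero at the start; "torque": the same for the moment, N m; "opening": finger opening in m.
Only numpy, scipy, OpenCV 4.12 (cv2) and the standard library are available. Lean on these libraries where they do the work, as an engineer would, in place of code of your own. Each camera call takes 0.05 s, during which the arm holds its last target.

## Working session

There is one attempt and no reset: what is moved stays moved. The work goes in short steps, Python scripts to look and compute and a tool call to move; the robot and the scene stay as the last step left them, time stands still between calls to the robot, and variables do not carry over. Pictures are saved under pics/ and viewed, and the job is handed in when it is done.

Besides the shell and the picture viewer there is one more tool, called after "Call:" by a JSON object that holds its "name" and its "arguments", one argument or row to a line. step_arm: Moves the arm, as the interface text tells. Its arguments: {"type":"object","properties":{"dr":{"type":"array"},"xyz":{"type":"array"},"gripper":{"type":"array"},"squeeze":{"type":"number"}},"required":["dr","xyz","gripper"]}

```bash
mkdir -p pics
python3 - <<'E'
from workcell import bot
import cv2,numpy as np
print(bot.get_obs())
for n in ["side","top","wrist"]:
    c=bot.camera(n)
    cv2.imwrite(f"pics/{n}0.png",c["image"][:,:,::-1])
    np.savez(f"{n}0.npz",**{k:c[k] for k in["image","camera_matrix","R","t"]})
    print(n,c["camera_matrix"].round(1).tolist(),c["R"].round(3).tolist(),c["t"].round(3).tolist())
    for th in ["viewer","lever_knob","pointer_tip","lever_rod","bottle","stamp","cover_table"]:
        r=bot.regions_of(c,th)
        print(th,[(round(float(d["p"]),2),np.round(d["box"],1).tolist()) for d in r[:2]])
print(bot.get_obs()["time"])
E
```

```text
{'time': 0.0, 'q': array([-7.31679502e+01,  5.00967309e+00,  1.00328232e+01,  9.51000905e+01,
       -4.34236705e-04,  8.99994831e+01]), 'qd': array([ 0.00861898,  0.10002796,  0.05593369,  0.11983273,  0.07106062,
       -0.00966996]), 'joint_efforts': array([ 1.12151567e-03, -5.20392573e+01,  4.64800072e+01,  1.63774652e-02,
       -1.08613360e-04,  2.06911454e-05]), 'ee_pos': array([ 0.15918896, -0.52620278,  0.23058216]), 'tcp_rot': array([-1.79923060e+02,  4.33542175e-04,  1.68325673e+01]), 'wrist_force': array([-0.88532989, -0.72941661, -0.46884987]), 'torque': array([ 0.00316339,  0.00878461, -0.05219092]), 'opening': 0.08521930240244063}
side [[448.5, 0.0, 261.7], [0.0, 448.5, 195.2], [0.0, 0.0, 1.0]] [[-0.744, -0.668, -0.011], [-0.354, 0.409, -0.841], [0.566, -0.622, -0.541]] [0.485, 0.346, 0.766]
viewer [(0.57, [305.6, 201.2, 147.1, 144.4])]
lever_knob [(0.67, [326.5, 149.9, 98.6, 26.0])]
pointer_tip [(0.81, [326.0, 151.9, 96.7, 31.1])]
lever_rod [(0.72, [324.2, 150.6, 97.7, 27.4])]
bottle [(0.85, [217.0, 227.9, 26.4, 78.5]), (0.47, [304.6, 201.8, 145.8, 145.9])]
stamp [(0.63, [258.9, 262.2, 13.1, 29.9])]
cover_table [(0.75, [357.9, 207.5, 27.0, 20.4])]
top [[473.1, 0.0, 249.1], [0.0, 473.1, 185.5], [0.0, 0.0, 1.0]] [[0.01, -1.0, -0.002], [-0.995, -0.01, -0.098], [0.098, 0.003, -0.995]] [0.052, 0.607, 1.135]
viewer [(0.89, [308.1, 187.8, 111.7, 147.9])]
lever_knob [(0.74, [318.7, 208.2, 66.2, 108.2])]
pointer_tip [(0.81, [319.8, 205.8, 63.3, 108.1])]
lever_rod [(0.84, [317.8, 207.9, 62.7, 109.4])]
bottle [(0.77, [227.1, 150.5, 24.7, 32.4])]
stamp [(0.5, [236.4, 193.9, 14.8, 12.3])]
cover_table [(0.69, [386.1, 212.8, 30.8, 32.0])]
wrist [[324.4, 0.0, 254.9], [0.0, 324.4, 195.0], [0.0, 0.0, 1.0]] [[0.289, -0.957, 0.0], [-0.917, -0.277, 0.287], [-0.274, -0.083, -0.958]] [-0.551, -0.037, 0.379]
viewer []
lever_knob []
pointer_tip []
lever_rod []
bottle []
stamp []
cover_table []
1.2
```

View crops.

Run:
```python
import cv2,numpy as np
a=np.load("top0.npz")["image"][:,:,::-1]
cv2.imwrite("pics/top0c.png",cv2.resize(a[90:290,190:440],None,fx=3,fy=3,interpolation=cv2.INTER_CUBIC))
a=np.load("side0.npz")["image"][:,:,::-1]
cv2.imwrite("pics/side0c.png",cv2.resize(a[100:300,190:440],None,fx=3,fy=3,interpolation=cv2.INTER_CUBIC))
```

```text
(no output)
```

View pics/top0c.png

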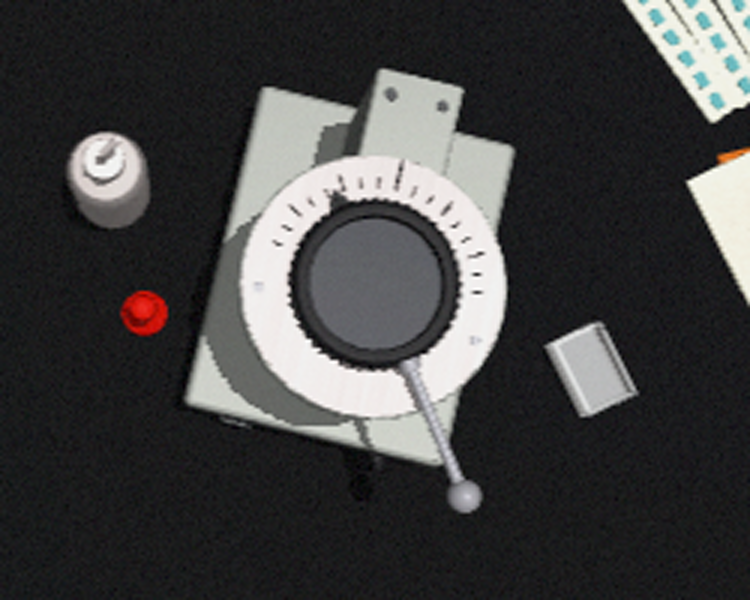

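View pics/side0c.png

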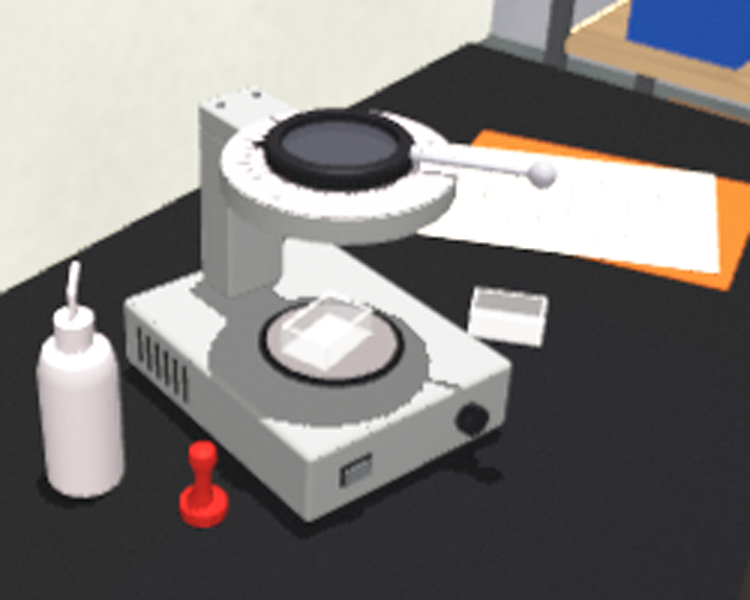

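View pics/top0.png

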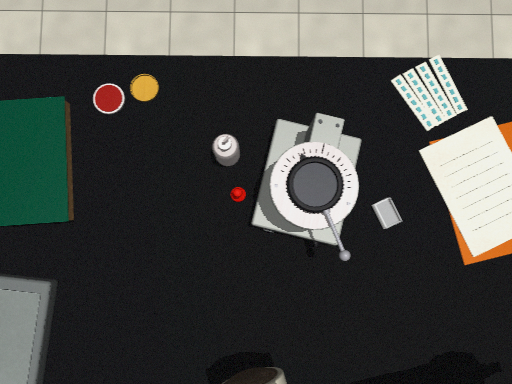

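```bash
cat > h.py <<'E'
import cv2,numpy as np
def plane_uv(c,P):
    p=(c["R"]@np.asarray(P,float).T).T+c["t"]; p=p@c["camera_matrix"].T
    return p[:,:2]/p[:,2:]
def unproj(c,uv,z):
    K=np.linalg.inv(c["camera_matrix"]); d=c["R"].T@K@np.array([*uv,1.]); o=-c["R"].T@c["t"]
    return o+d*(z-o[2])/d[2]
def rect(c,cen,z,half=0.17,ppm=2000):
    # output: up=+x, left=+y
    n=int(2*half*ppm); g=(np.arange(n)+.5)/ppm-half
    Y,X=np.meshgrid(-g,-g) # cols-> y decreasing ; rows -> x decreasing
    P=np.stack([X.ravel()+cen[0],Y.ravel()+cen[1],np.full(X.size,z)],1)
    uv=plane_uv(c,P).astype(np.float32).reshape(n,n,2)
    return cv2.remap(c["image"],uv[...,0],uv[...,1],cv2.INTER_CUBIC)
E
python3 - <<'E'
from h import *
c=dict(np.load("top0.npz"))
f=lambda u,v:(190+(u+.5)/3-.5,90+(v+.5)/3-.5)
cen=unproj(c,f(375,283),.262);kn=unproj(c,f(464,496),.256)
pt=unproj(c,f(337,199),.248);z1=unproj(c,f(403,160),.246);z2=unproj(c,f(401,188),.246)
print(cen,kn,pt,z1,z2)
cv2.imwrite("pics/rect.png",rect(c,cen,.246,half=.17,ppm=1700)[:,:,::-1])
s=dict(np.load("side0.npz"))
cv2.imwrite("pics/rects.png",rect(s,cen,.246,half=.17,ppm=1700)[:,:,::-1])
E
```

```text
[ 0.58807463 -0.07155147  0.262     ] [ 0.44976467 -0.1297858   0.256     ] [ 0.64592243 -0.04819806  0.248     ] [ 0.67324795 -0.09292219  0.246     ] [ 0.65413713 -0.09146613  0.246     ]
```

View pics/rect.png

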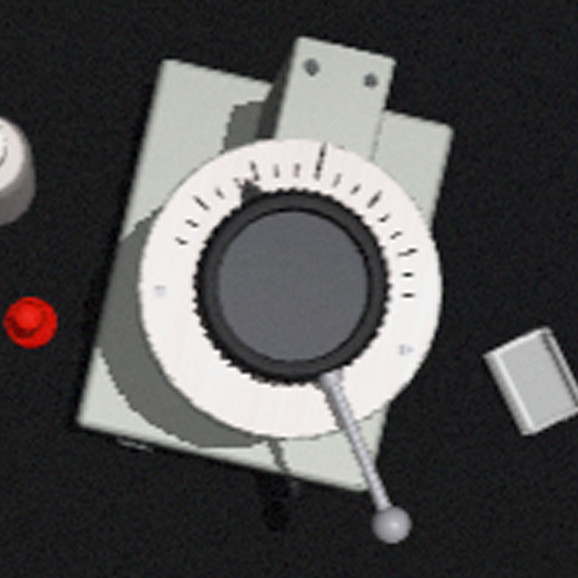

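View pics/rects.png

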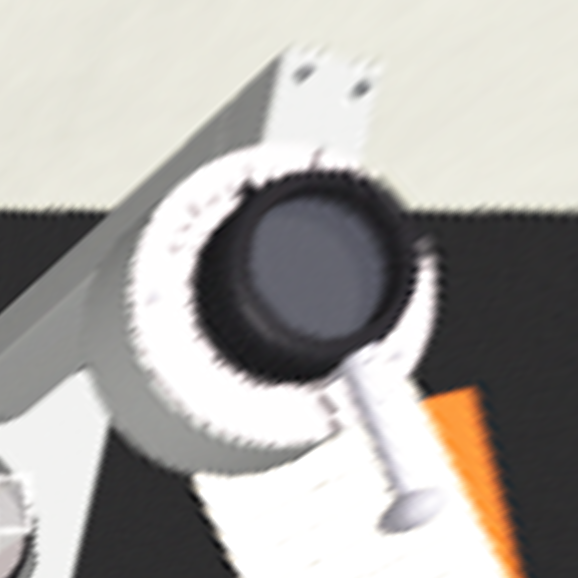

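```bash
cat >> h.py <<'E'
def headfit(c,guess):
    ppm=2000;half=.17
    im=rect(c,guess,.245,half,ppm); g=cv2.cvtColor(im,cv2.COLOR_RGB2GRAY)
    hsv=im.min(2)
    m=(hsv>225).astype(np.uint8); m=cv2.morphologyEx(m,cv2.MORPH_OPEN,np.ones((7,7)))
    cs,_=cv2.findContours(m,cv2.RETR_EXTERNAL,cv2.CHAIN_APPROX_NONE)
    k=max(cs,key=cv2.contourArea)[:,0,:].astype(float)
    h=cv2.convexHull(k.astype(np.float32)); (u,v),r=cv2.minEnclosingCircle(h); e=cv2.fitEllipse(h)
    toxy=lambda u,v:(guess[0]+half-(v+.5)/ppm,guess[1]+half-(u+.5)/ppm)
    return toxy(*e[0]),np.array(e[1])/ppm/2,toxy(u,v),r/ppm
def ticks(c,cen,lo=.064,hi=.069):
    a=np.radians(np.arange(-180,180,.25)); rs=np.arange(lo,hi,.0005)
    A,Rr=np.meshgrid(a,rs)
    P=np.stack([cen[0]+Rr*np.cos(A),cen[1]+Rr*np.sin(A),np.full(A.shape,.246)],-1).reshape(-1,3)
    uv=plane_uv(c,P).astype(np.float32).reshape(*A.shape,2)
    g=cv2.cvtColor(c["image"],cv2.COLOR_RGB2GRAY)
    return np.degrees(a),cv2.remap(g,uv[...,0],uv[...,1],cv2.INTER_CUBIC).mean(0)
E
python3 - <<'E'
from h import *
from scipy.signal import find_peaks
c=dict(np.load("top0.npz"))
r=headfit(c,[.588,-.0715]);print(r)
cen=np.array(r[0])
for lo,hi in((.060,.064),(.064,.069),(.073,.079)):
    a,d=ticks(c,cen,lo,hi)
    p,_=find_peaks(-d,prominence=12); print(lo,[(a[i],int(d[i])) for i in p])
E
```

```text
((0.5884263763427735, -0.07240658569335935), array([0.08695494, 0.08708527]), (0.5883609161376953, -0.07253234863281248), 0.08754819488525391)
0.06 [(np.float64(-161.5), 113), (np.float64(-96.5), 229), (np.float64(-88.75), 227), (np.float64(-73.75), 226), (np.float64(-66.5), 210), (np.float64(-52.75), 221), (np.float64(-45.5), 213), (np.float64(-23.75), 223), (np.float64(-16.5), 227), (np.float64(-2.5), 225), (np.float64(23.5), 48)]
0.064 [(np.float64(-160.5), 109), (np.float64(-153.5), 184), (np.float64(-93.5), 145), (np.float64(-83.25), 156), (np.float64(-73.0), 179), (np.float64(-63.25), 164), (np.float64(-53.25), 143), (np.float64(-43.75), 168), (np.float64(-33.0), 181), (np.float64(-23.25), 174), (np.float64(-13.5), 172), (np.float64(-3.25), 184), (np.float64(6.75), 169), (np.float64(17.25), 158), (np.float64(22.25), 77), (np.float64(36.75), 185), (np.float64(46.25), 187), (np.float64(56.5), 146), (np.float64(66.75), 169)]
0.073 [(np.float64(-160.25), 108), (np.float64(-117.75), 204), (np.float64(-93.25), 228), (np.float64(-73.0), 123), (np.float64(-63.50000000000001), 226), (np.float64(-43.25), 151), (np.float64(-13.25), 118), (np.float64(-3.5), 222), (np.float64(17.0), 150), (np.float64(46.5), 139), (np.float64(66.5), 224), (np.float64(89.75), 203)]
```

```bash
cat >> h.py <<'E'
from scipy.spatial.transform import Rotation as Ro
CEN=np.array([.5884,-.0724])
def pose_for(phi,gap,z,r=.118):
    """finger centre for lever direction phi(deg), gap = distance of finger centre from rod line"""
    f=np.radians(phi); p=CEN+r*np.array([np.cos(f),np.sin(f)])-gap*np.array([np.sin(f),-np.cos(f)])
    return np.array([*p,z]),phi-90
def row(pos0,rpy0,pos,yaw):
    R0=Ro.from_euler('xyz',rpy0,degrees=True); R1=Ro.from_euler('xyz',[180,0,yaw],degrees=True)
    return (R0.inv()*R1).as_rotvec().round(3),(R0.inv().apply(np.asarray(pos)-pos0)/.04).round(3)
E
python3 - <<'E'
from h import *
p0=[.159,-.526,.231];r0=[180,0,16.83]
print(pose_for(202.5,.045,.30))
for pos,yaw in (([.2,-.48,.30],30),([.33,-.36,.30],65)): print(row(p0,r0,pos,yaw))
E
```

```text
(array([ 0.49660297, -0.15913122,  0.3       ]), 112.5)
(array([-0.  ,  0.  , -0.23]), array([ 1.314, -0.804, -1.725]))
(array([ 0.   ,  0.   , -0.841]), array([ 5.293, -2.734, -1.725]))
```

Call:
{"name": "step_arm", "arguments": {
  "dr": [
    [0,0,-0.1],
    [0,0,-0.2],
    [0,0,-0.32],
    [0,0,-0.44],
    [0,0,-0.56],
    [0,0,-0.68],
    [0,0,-0.8],
    [0,0,-0.84]
  ],
  "xyz": [
    [0.4,-0.2,-0.8],
    [1.2,-0.6,-1.5],
    [2.0,-1.0,-1.72],
    [2.8,-1.4,-1.72],
    [3.6,-1.9,-1.72],
    [4.4,-2.3,-1.72],
    [5.1,-2.65,-1.72],
    [5.3,-2.73,-1.72]
  ],
  "gripper": [0,0,0,0,0,0,0,0]
}}

```text
time: 2.0
ee_pos: [0.3321, -0.3587, 0.3003]
tcp_rot: [180.0, -0.0, 65.3]
wrist_force: [-0.9, 0.1, 0.1]
opening: 0.0001
```

Run:
```python
from h import *
from workcell import bot
o=bot.get_obs();print(o["time"],o["ee_pos"],o["tcp_rot"],o["opening"],o["wrist_force"],o["q"])
pos,yaw=pose_for(202.5,.045,.30);print(row(o["ee_pos"],o["tcp_rot"],pos,yaw))
```

```text
2.0 [ 0.33212168 -0.35874869  0.3003403 ] [ 1.79966960e+02 -1.27690436e-02  6.53313289e+01] 0.00011608757971149284 [-0.90416308  0.09564969  0.1109634 ] [-4.72214211e+01 -1.27797068e+00  1.14647866e+01  1.02717141e+02
  2.44645664e-02  6.74472592e+01]
(array([ 0.001,  0.   , -0.823]), array([6.251, 1.654, 0.011]))
```

Call:
{"name": "step_arm", "arguments": {
  "dr": [
    [0,0,-0.12],
    [0,0,-0.24],
    [0,0,-0.36],
    [0,0,-0.48],
    [0,0,-0.6],
    [0,0,-0.72],
    [0,0,-0.82],
    [0,0,-0.82]
  ],
  "xyz": [
    [0.7,0.2,0],
    [1.7,0.45,0],
    [2.7,0.7,0],
    [3.7,1.0,0],
    [4.7,1.25,0],
    [5.6,1.5,0],
    [6.2,1.65,0],
    [6.25,1.65,0]
  ],
  "gripper": [0,0,0,0,0,0,0,0]
}}

```text
time: 2.8
ee_pos: [0.4975, -0.1605, 0.2995]
tcp_rot: [-180.0, -0.0, 112.2]
wrist_force: [0.5, 0.1, 0.3]
opening: -0.0
```

Run:
```python
from h import *
from workcell import bot
o=bot.get_obs();print(o["time"],o["ee_pos"],o["tcp_rot"],o["wrist_force"])
for n in("top","side"):
    c=bot.camera(n); 
    y,x=(90,190)
    cv2.imwrite(f"pics/{n}1.png",cv2.resize(c["image"][y:y+200,x:x+250,::-1],None,fx=3,fy=3,interpolation=cv2.INTER_CUBIC))
for g,z in((.045,.238),(.02,.238),(.015,.238)):
    pos,yaw=pose_for(202.5,g,z);print(row(o["ee_pos"],o["tcp_rot"],pos,yaw))
```

```text
2.8 [ 0.49746799 -0.16046845  0.2994611 ] [-1.79975578e+02 -3.82101830e-02  1.12196189e+02] [0.45083869 0.11340746 0.25394242]
(array([-0.   , -0.001, -0.005]), array([ 0.038, -0.007,  1.537]))
(array([-0.   , -0.001, -0.005]), array([ 0.663, -0.01 ,  1.537]))
(array([-0.   , -0.001, -0.005]), array([ 0.788, -0.011,  1.537]))
```

View pics/top1.png

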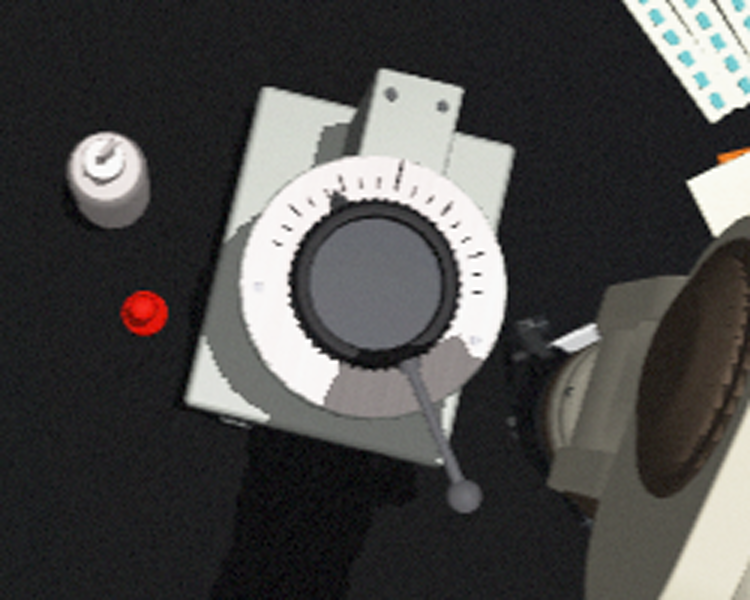

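View pics/side1.png

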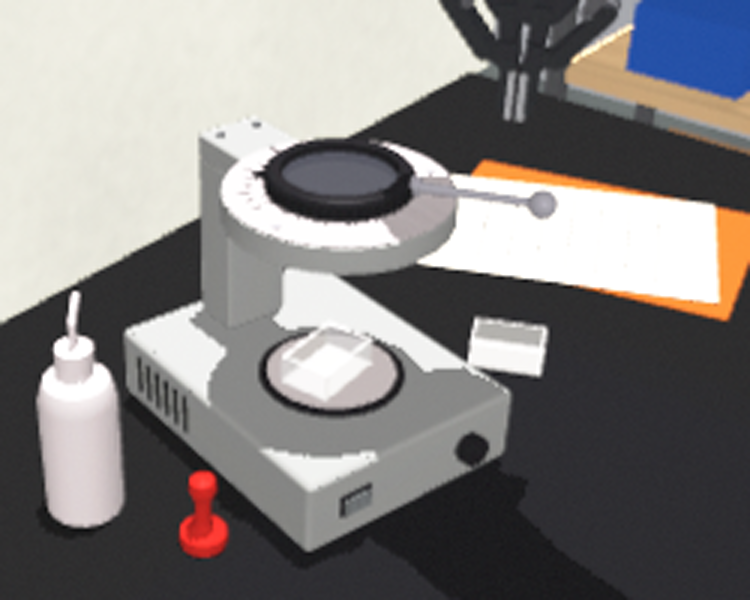

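Call:
{"name": "step_arm", "arguments": {
  "dr": [
    [0,0,0],
    [0,0,0],
    [0,0,0],
    [0,0,0],
    [0,0,0],
    [0,0,0],
    [0,0,0],
    [0,0,0]
  ],
  "xyz": [
    [0,0,0.5],
    [0,0,1.0],
    [0,0,1.4],
    [0,0,1.48],
    [0.2,0,1.48],
    [0.4,0,1.48],
    [0.6,0,1.48],
    [0.65,0,1.48]
  ],
  "gripper": [0,0,0,0,0,0,0,0]
}}

```text
time: 3.7
ee_pos: [0.4863, -0.137, 0.2419]
tcp_rot: [179.9, 0.0, 112.0]
wrist_force: [0.2, 0.1, 0.4]
opening: -0.0001
```

Run:
```python
from h import *
from workcell import bot
o=bot.get_obs();print(o["time"],o["ee_pos"],o["tcp_rot"],o["wrist_force"])
for n in("top","side"):
    c=bot.camera(n); 
    y,x=(150,290) if n=="top" else (100,270)
    cv2.imwrite(f"pics/{n}2.png",cv2.resize(c["image"][y:y+130,x:x+160,::-1],None,fx=5,fy=5,interpolation=cv2.INTER_CUBIC)[:600])
for phi in (202.5,199,195,190,186,182,178,174,170,168):
    pos,yaw=pose_for(phi,.015,.240);print(phi,*row(o["ee_pos"],o["tcp_rot"],pos,yaw))
```

```text
3.7 [ 0.48628596 -0.13697789  0.24187414] [1.79935547e+02 4.26688726e-02 1.11979584e+02] [0.16439843 0.10371002 0.43864828]
202.5 [ 0.001  0.001 -0.009] [0.14  0.025 0.047]
199 [0.001 0.001 0.052] [0.321 0.006 0.047]
195 [0.001 0.001 0.122] [ 0.528 -0.002  0.046]
190 [0.001 0.001 0.209] [0.787 0.008 0.046]
186 [0.001 0.001 0.279] [0.993 0.032 0.046]
182 [0.001 0.001 0.349] [1.197 0.071 0.046]
178 [0.001 0.    0.419] [1.398 0.124 0.046]
174 [0.001 0.    0.488] [1.595 0.19  0.046]
170 [0.001 0.    0.558] [1.786 0.271 0.046]
168 [0.001 0.    0.593] [1.879 0.316 0.046]
```

View pics/top2.png

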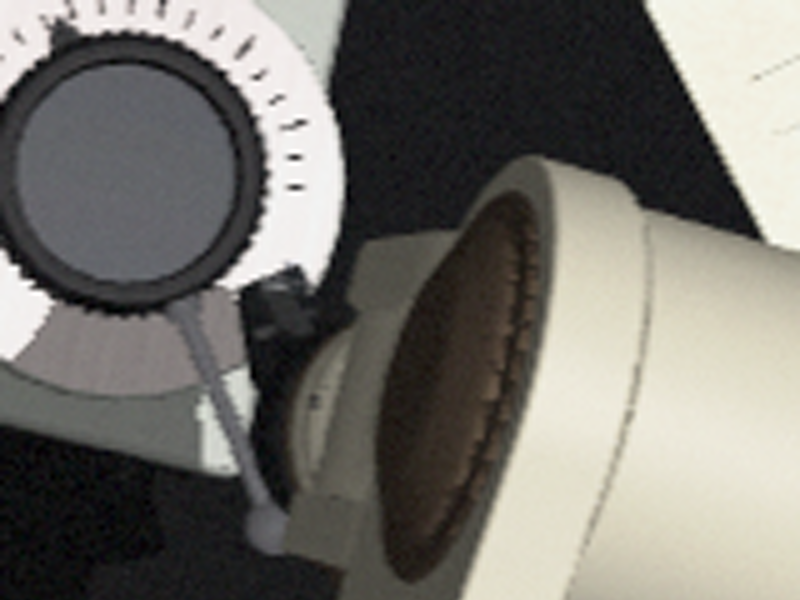

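View pics/side2.png

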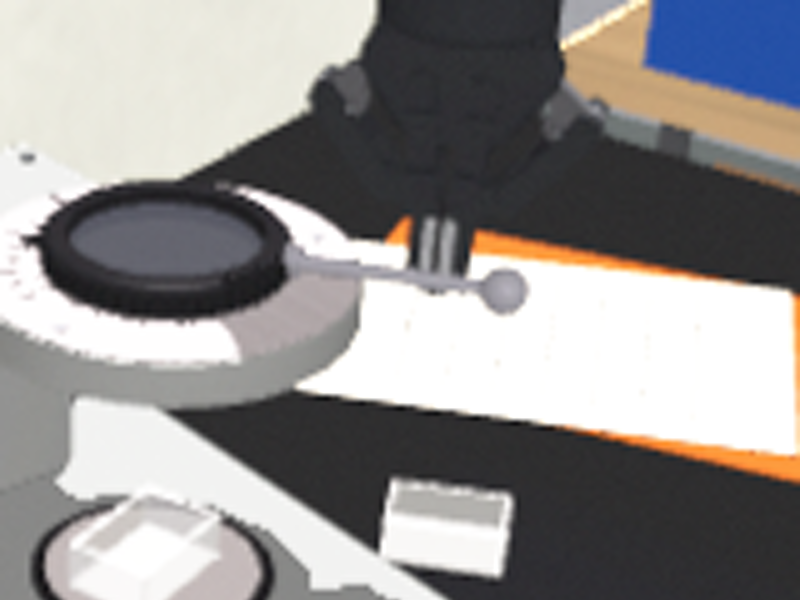

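Call:
{"name": "step_arm", "arguments": {
  "dr": [
    [0,0,0],
    [0,0,0.02],
    [0,0,0.05],
    [0,0,0.09],
    [0,0,0.12],
    [0,0,0.17],
    [0,0,0.21],
    [0,0,0.21]
  ],
  "xyz": [
    [0.07,0.02,0.04],
    [0.2,0.02,0.04],
    [0.32,0.01,0.04],
    [0.43,0,0.04],
    [0.53,0,0.04],
    [0.67,0,0.04],
    [0.78,0.01,0.04],
    [0.79,0.01,0.04]
  ],
  "gripper": [0,0,0,0,0,0,0,0]
}}

```text
time: 4.6
ee_pos: [0.4749, -0.1082, 0.2391]
tcp_rot: [-180.0, 0.0, 99.8]
wrist_force: [1.3, -2.3, -1.1]
opening: -0.0
```

```bash
cat > look.py <<'E'
from h import *
from workcell import bot
from scipy.signal import find_peaks
import sys
n=sys.argv[1]
o=bot.get_obs();print(o["time"],o["ee_pos"],o["tcp_rot"],o["wrist_force"])
c=bot.camera("top"); np.savez(f"top{n}.npz",**{k:c[k] for k in["image","camera_matrix","R","t"]})
cv2.imwrite(f"pics/top{n}.png",cv2.resize(c["image"][100:280,250:400,::-1],None,fx=3.3,fy=3.3,interpolation=cv2.INTER_CUBIC)[:600])
for lo,hi in((.058,.061),(.060,.064),(.064,.069),(.073,.079)):
    a,d=ticks(c,CEN,lo,hi); p,_=find_peaks(-d,prominence=12); print(lo,[(float(a[i]),int(d[i])) for i in p if -40<a[i]<50])
d=o["ee_pos"][:2]-CEN; print("finger r",np.hypot(*d),"ang",np.degrees(np.arctan2(d[1],d[0]))%360, "implied lever", (np.degrees(np.arctan2(d[1],d[0]))-np.degrees(np.arcsin(.015/np.hypot(*d))))%360)
for phi in map(float,sys.argv[2:]):
    pos,yaw=pose_for(phi,.015,.240);print(phi,*row(o["ee_pos"],o["tcp_rot"],pos,yaw))
E
python3 look.py 3 186 182 178 175 174 172 170
```

```text
4.6 [ 0.47489414 -0.10817537  0.23912935] [-1.79983435e+02  1.95459866e-02  9.98413720e+01] [ 1.28560166 -2.34424946 -1.12237732]
0.058 [(-35.0, 108), (-28.25, 103), (-20.0, 126), (-13.5, 129), (-6.000000000000001, 134), (12.75, 53), (21.75, 193), (26.5, 191), (31.0, 191), (39.0, 209), (39.5, 209), (47.75, 216)]
0.06 [(-35.25, 216), (-29.500000000000004, 216), (-20.5, 221), (9.75, 46)]
0.064 [(-33.0, 182), (-23.25, 174), (-13.5, 171), (-3.25, 186), (9.25, 62), (17.0, 160), (26.250000000000004, 192), (36.75, 185), (46.25, 187)]
0.073 [(-23.5, 224), (-13.25, 119), (-3.5, 222), (17.0, 150), (46.5, 139)]
finger r 0.11901032756316225 ang 197.49408271241145 implied lever 190.2532942239085
186.0 [-0.     0.     0.067] [ 0.22  -0.02  -0.022]
182.0 [-0.     0.     0.137] [ 0.427 -0.025 -0.022]
178.0 [-0.     0.     0.207] [ 0.635 -0.015 -0.022]
175.0 [-0.     0.     0.259] [ 0.789  0.001 -0.022]
174.0 [-0.     0.     0.276] [ 0.841  0.008 -0.022]
172.0 [-0.     0.     0.311] [ 0.943  0.026 -0.022]
170.0 [-0.     0.     0.346] [ 1.045  0.047 -0.022]
```

View pics/top3.png

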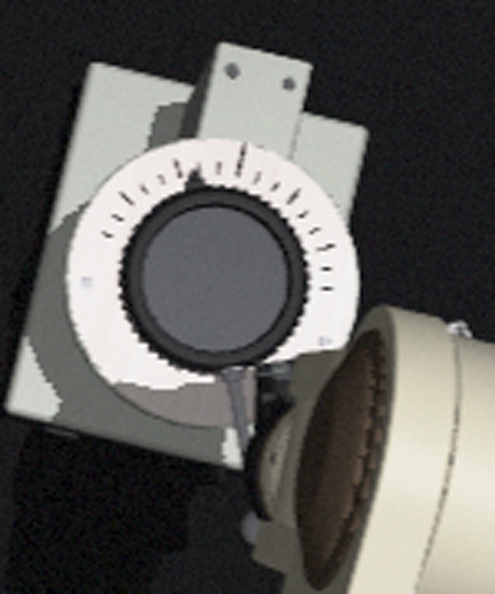

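Call:
{"name": "step_arm", "arguments": {
  "dr": [
    [0,0,0.03],
    [0,0,0.08],
    [0,0,0.14],
    [0,0,0.2],
    [0,0,0.25],
    [0,0,0.29],
    [0,0,0.31],
    [0,0,0.31]
  ],
  "xyz": [
    [0.1,-0.01,0],
    [0.25,-0.02,0],
    [0.43,-0.025,0],
    [0.61,-0.015,0],
    [0.77,0,0],
    [0.88,0.015,0],
    [0.94,0.025,0],
    [0.94,0.025,0]
  ],
  "gripper": [0,0,0,0,0,0,0,0]
}}

```text
time: 5.45
ee_pos: [0.4695, -0.071, 0.2393]
tcp_rot: [-180.0, -0.0, 82.2]
wrist_force: [0.5, -0.1, -0.9]
opening: -0.0003
```

```bash
python3 look.py 4 170 169 168 167.5 167 166.5 166
```

```text
5.45 [ 0.46954407 -0.07101017  0.23926164] [-1.79993534e+02 -9.48121187e-03  8.21923204e+01] [ 0.53444281 -0.07189129 -0.94635554]
0.058 [(-38.5, 114), (-30.750000000000004, 130), (-23.75, 99), (-11.25, 41), (5.25, 150), (13.0, 177), (21.0, 191), (26.250000000000004, 201), (37.0, 212), (42.75, 217)]
0.06 [(-39.25, 221), (-24.75, 216), (-8.75, 47)]
0.064 [(-33.0, 181), (-23.25, 173), (-13.5, 165), (-8.25, 81), (6.75, 171), (17.0, 161), (26.250000000000004, 191), (36.5, 186), (46.25, 188)]
0.073 [(-23.5, 223), (-13.25, 117), (-3.5, 222), (17.0, 151), (46.5, 139)]
finger r 0.11886405329365629 ang 179.33004743473893 implied lever 172.08030059177082
170.0 [-0.    -0.     0.038] [ 0.107 -0.014 -0.018]
169.0 [-0.    -0.     0.056] [ 0.159 -0.018 -0.018]
168.0 [-0.    -0.     0.073] [ 0.211 -0.021 -0.018]
167.5 [-0.    -0.     0.082] [ 0.237 -0.022 -0.018]
167.0 [-0.    -0.     0.091] [ 0.263 -0.023 -0.018]
166.5 [-0.    -0.     0.099] [ 0.289 -0.024 -0.018]
166.0 [-0.    -0.     0.108] [ 0.315 -0.025 -0.018]
```

View pics/top4.png

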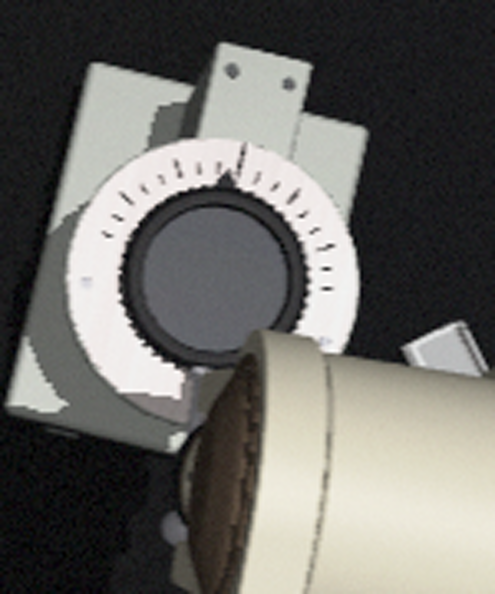

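Call:
{"name": "step_arm", "arguments": {
  "dr": [
    [0,0,0.01],
    [0,0,0.03],
    [0,0,0.05],
    [0,0,0.06],
    [0,0,0.07],
    [0,0,0.07],
    [0,0,0.07],
    [0,0,0.07]
  ],
  "xyz": [
    [0.03,0,0],
    [0.08,-0.01,0],
    [0.13,-0.015,0],
    [0.17,-0.02,0],
    [0.195,-0.02,0],
    [0.195,-0.02,0],
    [0.195,-0.02,0],
    [0.195,-0.02,0]
  ],
  "gripper": [0,0,0,0,0,0,0,0]
}}

```text
time: 6.3
ee_pos: [0.4698, -0.0632, 0.2393]
tcp_rot: [-180.0, -0.0, 78.2]
wrist_force: [0.5, -1.3, -1.1]
opening: 0.0001
```

```bash
python3 look.py 5 168 167.5 167 166.5 166
python3 - <<'E'
from h import *
for n in (0,3,4,5):
    c=dict(np.load(f"top{n}.npz"))
    r=rect(c,[CEN[0],CEN[1]],.247,half=.1,ppm=8000)
    cv2.imwrite(f"pics/z{n}.png",r[0:500,450:1150,::-1]) 
    # pointer: dark pixels centroid angle at radii 60..68 using strong threshold
    for lo,hi in((.061,.063),(.063,.065),(.065,.067)):
        a,d=ticks(c,CEN,lo,hi); w=np.clip(140-d,0,None)*((a>-60)&(a<60)); print(n,lo,round(float((w*a).sum()/max(w.sum(),1e-9)),2),end=' | ')
    print()
E
```

```text
6.3 [ 0.46984926 -0.06318037  0.23928223] [-1.79999176e+02 -2.15325934e-02  7.81539532e+01] [ 0.47070765 -1.31907516 -1.13776478]
0.058 [(-34.75, 125), (-27.5, 112), (-15.25, 45), (1.5000000000000002, 141), (9.5, 154), (16.5, 173), (26.5, 190), (31.0, 196), (39.5, 208), (48.00000000000001, 220)]
0.06 [(-34.75, 220), (-28.75, 223), (-10.25, 52)]
0.064 [(-33.0, 182), (-23.25, 174), (-12.25, 58), (-3.25, 184), (6.75, 170), (17.0, 159), (26.250000000000004, 191), (36.75, 185), (46.25, 187)]
0.073 [(-13.25, 118), (-3.5, 221), (17.0, 152), (46.5, 138)]
finger r 0.11890870291094274 ang 175.55308735351858 implied lever 168.3060773672096
168.0 [-0.    -0.     0.003] [ 0.016 -0.003 -0.018]
167.5 [-0.    -0.     0.011] [ 0.042 -0.006 -0.018]
167.0 [-0.   -0.    0.02] [ 0.067 -0.009 -0.018]
166.5 [-0.    -0.     0.029] [ 0.093 -0.012 -0.018]
166.0 [-0.    -0.     0.038] [ 0.119 -0.014 -0.018]
0 0.061 22.7 | 0 0.063 22.83 | 0 0.065 22.97 | 
3 0.061 10.24 | 3 0.063 10.0 | 3 0.065 9.63 | 
4 0.061 -7.89 | 4 0.063 -7.7 | 4 0.065 -7.96 | 
5 0.061 -11.82 | 5 0.063 -11.67 | 5 0.065 -11.96 |
```

View pics/z5.png

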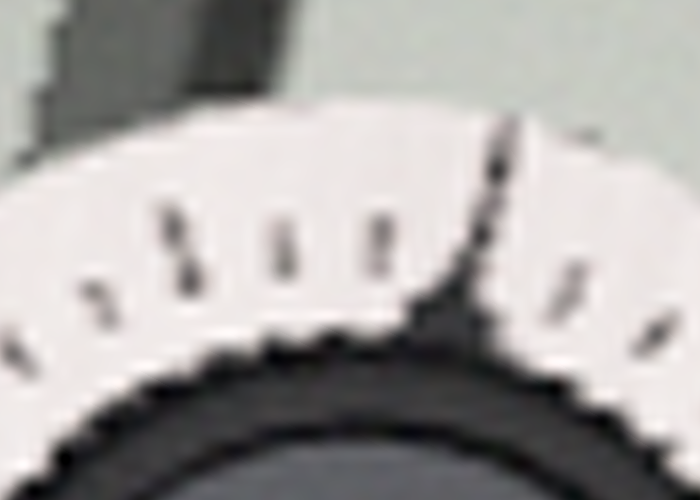

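Call:
{"name": "step_arm", "arguments": {
  "dr": [
    [0,0,0.005],
    [0,0,0.01],
    [0,0,0.02],
    [0,0,0.025],
    [0,0,0.025],
    [0,0,0.025],
    [0,0,0.025],
    [0,0,0.025]
  ],
  "xyz": [
    [0.02,0,0],
    [0.04,-0.005,0],
    [0.06,-0.01,0],
    [0.08,-0.01,0],
    [0.082,-0.01,0],
    [0.082,-0.01,0],
    [0.082,-0.01,0],
    [0.082,-0.01,0]
  ],
  "gripper": [0,0,0,0,0,0,0,0]
}}

```text
time: 7.15
ee_pos: [0.4701, -0.06, 0.2393]
tcp_rot: [180.0, -0.0, 76.7]
wrist_force: [1.0, -1.7, -0.1]
opening: 0.0001
```

```bash
cat > chk.py <<'E'
from h import *
import sys
n=sys.argv[1]
c=dict(np.load(f"top{n}.npz"))
r=rect(c,[CEN[0],CEN[1]],.247,half=.1,ppm=8000)
cv2.imwrite(f"pics/z{n}.png",r[0:500,450:1150,::-1]) 
for lo,hi in((.061,.063),(.063,.065),(.065,.067)):
    a,d=ticks(c,CEN,lo,hi); w=np.clip(140-d,0,None)*((a>-60)&(a<60)); print(n,lo,round(float((w*a).sum()/max(w.sum(),1e-9)),2),end=' | ')
print()
E
python3 look.py 6 166.7; python3 chk.py 6
```

```text
7.15 [ 0.47013716 -0.06000488  0.23930782] [ 1.79994143e+02 -5.70296228e-03  7.67128131e+01] [ 1.00631424 -1.6599713  -0.1314806 ]
0.058 [(-36.25, 134), (-28.500000000000004, 117), (-17.0, 42), (-0.25, 126), (7.250000000000001, 159), (15.25, 183), (21.75, 191), (26.75, 188), (38.5, 202), (47.5, 217)]
0.06 [(-36.5, 222), (-29.500000000000004, 217), (-11.75, 52)]
0.064 [(-33.0, 183), (-23.25, 174), (-13.25, 77), (-3.25, 185), (6.75, 170), (17.0, 160), (26.250000000000004, 192), (36.75, 185), (46.25, 188)]
0.073 [(-13.25, 118), (-3.5, 221), (17.0, 150), (46.5, 140)]
finger r 0.1189106348993805 ang 174.01667794374606 implied lever 166.76978633442795
166.7 [ 0. -0.  0.] [ 0.004 -0.001 -0.017]
6 0.061 -13.59 | 6 0.063 -13.58 | 6 0.065 -13.46 |
```

View pics/z6.png

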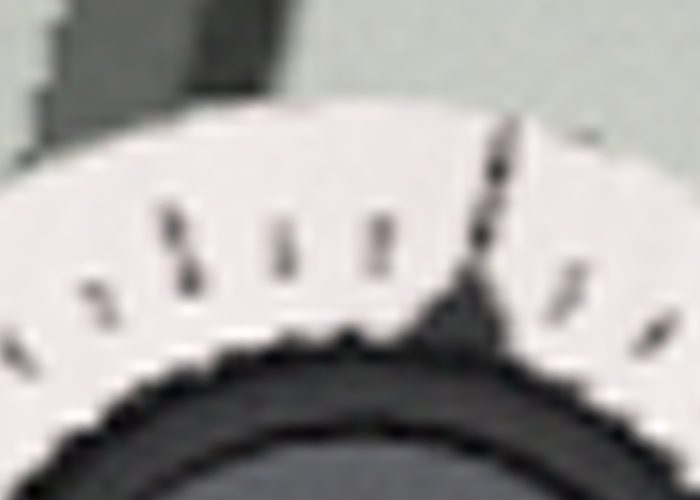

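Call:
{"name": "step_arm", "arguments": {
  "dr": [
    [0,0,0],
    [0,0,0],
    [0,0,0],
    [0,0,0],
    [0,0,0],
    [0,0,0],
    [0,0,0],
    [0,0,0]
  ],
  "xyz": [
    [-0.2,0,0],
    [-0.6,0,0],
    [-1.2,0,0],
    [-1.9,0,-0.3],
    [-2.6,0,-0.9],
    [-3.3,0,-1.5],
    [-3.9,0,-1.8],
    [-4.0,0,-1.8]
  ],
  "gripper": [0,0,0,0,0,0,0,0]
}}

```text
time: 8.0
ee_pos: [0.4329, -0.2179, 0.3128]
tcp_rot: [179.9, 0.0, 76.6]
wrist_force: [-0.1, 0.6, -0.5]
opening: -0.0001
```

```bash
python3 look.py 7; python3 chk.py 7
python3 - <<'E'
from h import *
from workcell import bot
c=bot.camera("side"); cv2.imwrite("pics/side7.png",cv2.resize(c["image"][100:300,190:440,::-1],None,fx=3,fy=3,interpolation=cv2.INTER_CUBIC))
E
```

```text
8.0 [ 0.43291755 -0.21792351  0.31281797] [1.79873696e+02 2.62646513e-02 7.65736231e+01] [-0.12262128  0.57296505 -0.46190976]
0.058 [(-36.25, 132), (-28.500000000000004, 116), (-17.0, 41), (-0.25, 126), (7.250000000000001, 159), (15.5, 180), (21.75, 189), (26.75, 189), (38.25, 202), (47.5, 216)]
0.06 [(-36.5, 220), (-29.500000000000004, 217), (-14.250000000000002, 51)]
0.064 [(-33.0, 183), (-23.25, 174), (-13.25, 78), (-3.25, 185), (6.75, 171), (17.0, 159), (26.5, 192), (36.75, 185), (46.25, 188)]
0.073 [(-23.5, 224), (-13.25, 118), (-3.5, 221), (17.0, 152), (46.5, 139)]
finger r 0.21295981798835545 ang 223.10503064234697 implied lever 219.06601082938323
7 0.061 -13.62 | 7 0.063 -13.62 | 7 0.065 -13.44 |
```

View pics/top7.png

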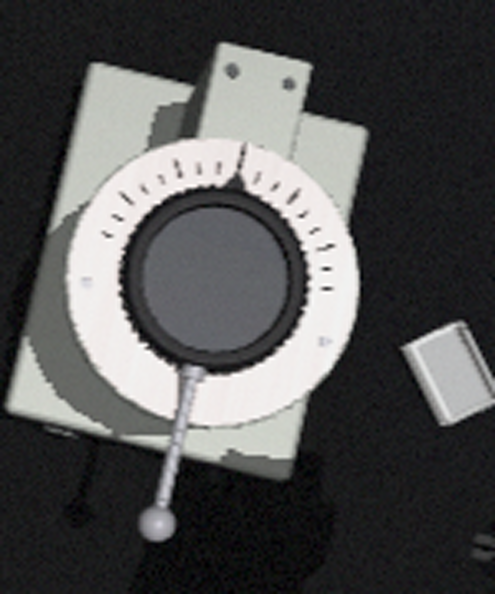

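View pics/side7.png

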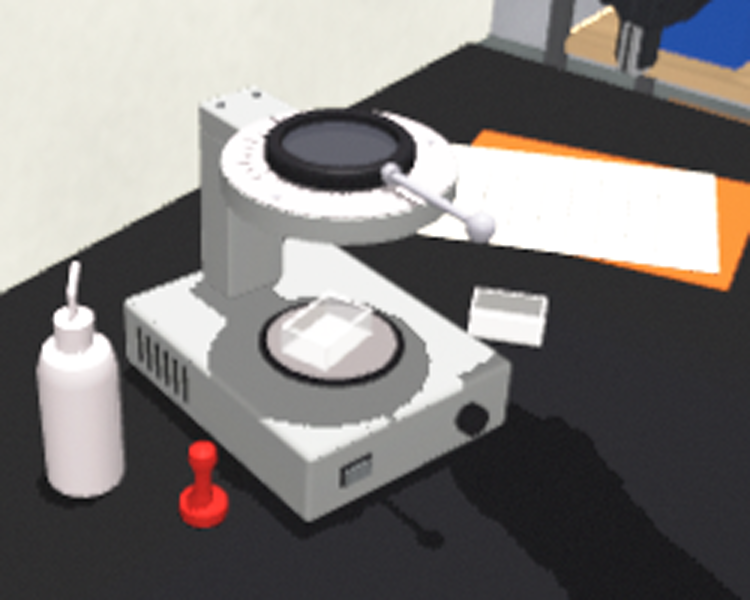

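Run:
```python
from h import *
c=dict(np.load("top7.npz"))
k=unproj(c,(250+(157.5)/3.3-.5,100+524.5/3.3-.5),.256)[:2]-CEN
print(k,np.hypot(*k),np.degrees(np.arctan2(k[1],k[0]))-180)
from workcell import bot
print(bot.job_done())
```

```text
[-0.14619575  0.03465069] 0.1502460225158828 -13.33395020567204
the job is handed in; nothing more can be done
None
```

The analyser ring is at zero: I pushed the lever round about 36° with the closed fingertips, in small steps from one side and without pinching it. I then backed the fingers straight off and handed the job in at about 8 s.

**Zero position:** Angles are in the robot's frame. The zero line measured −13.3° from the tick fit. With the arm clear:

| Check | Reading | Difference from zero |
|---|---|---|
| Pointer (dark-area centroid) | −13.4° to −13.6° | 0.1° to 0.3° |
| Lever knob | −13.3° | about 0° |

The pointer and knob checks differ by up to 0.3°, which is about the measuring noise. The pointer reading also stayed the same to within 0.05° when the fingers let go.

**Bystanders:** In the final top and side pictures both covers, the bottle and the stamp look undisturbed.

**Forces:** The wrist force readings were at most about 3 N, and no check failed.

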